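# Set the weight forceps to the red mark

### The arm

A 6-joint arm with a two-finger parallel gripper is mounted at the origin on the work surface. World frame = base frame: x ahead of the robot, y to its left, z up, the work surface at z = 0. Lengths are in mm, angles in rad, forces in N, time in s.
With the tool pointing down it reaches from about 350 to 775 mm from the base axis. Payload 7.3 kg.
Tool frame: the origin (TCP) lies midway between the tips of the shut fingers; the grasp point (between the pads) lies 19 mm behind it (arm.grasp_offset is the distance from the TCP to the grasp point, in mm); z points along the fingers, y is the direction in which the jaws open and shut (so a half turn about z gives the same grasp; the last joint's range is limited). The gripper opens to 92 mm and grips with 3 to 60 N. Pads are 19 mm wide; open, the fingers measure 130 mm over their backs; the gripper's body (75 mm by 190 mm) begins 47 mm behind the grasp point.
Start: joints at [1.072, 0.342, 1.524, -0, 1.275, -0.146], TCP at [181.388, 492.69, 226.741] pointing down, gripper open.
Joint ranges: [-2.53, 2.53], [-0.77, 2.02], [0.04, 2.7], [-1, 4.14], [0.28, 2.66], [-3.11, 3.11]. Speed limits (rad/s): [2.57, 2.57, 3.14, 3.14, 3.14, 3.14].

### API

Orientations are given as a unit quaternion [w, x, y, z].
In Python, from station import arm, cams gives the robot as it stands.
- The arm moves only by the tool drive_tool, never from a script. Its argument "commands" is a list that holds one entry, the list of rows, each a list of 7 numbers: the shift along the world's x, y, z in mm, then the turn, a rotation vector about the world's x, y, z in degrees, then the opening, from -1 (shut) to 1 (fully open), so that 0 is half open. A call has 1 to 8 rows; each row is the pose to reach, as a shift and turn from the pose commanded when the call began; what a row does not reach only later rows make up. A row lasts 1/8 s, in which the tool goes at most 62.5 mm and 10.7 degrees, less where a joint would pass 70% of its speed; a pose out of reach is approached as far as the arm can. A call with a gripper value outside its range is refused whole. The fingers move at their own pace and stop on an object; "grip_force" is the grip in N (left out, the last holds). Time passes only in rows, so rows that repeat a pose let the fingers close. It gives the time, the measured TCP pose, the force and the opening at its end, in the units of the state.
- arm.sense(): the state, without advancing time (a new reading comes with each control period).
- cams.grab_frame(name): name is "scene" or "side" or "wrist"; returns (picture, depth): 400x640x3 uint8, red, green, blue; 400x640 float32, mm along the optical axis (not along the pixel's ray), 0 where there is no reading.
- cams.calibration(name): a dict with "fx", "fy", "cx", "cy" (pixels), "rvec" (rotation vector, rad) and "tvec" (3), from world to camera coordinates, as OpenCV has them; the wrist camera has in their place "tool_from_camera" (4x4, takes a point from camera to tool coordinates, whose origin is the TCP and whose axes are the flange's). Camera axes: x right, y down, z forward; pixel columns grow to the right and rows downward; lengths in mm; the calibration is good to about 2 mm. A picture is of the moment at which its call begins: read the wrist's pose just before it. calibration takes no time and is no camera call.
- arm.close_job(): hands the job in, once; it reports no verdict.
The state is a dict: "clock": time; "joint_pos": joint angles; "qd": joint speeds; "joint_torque": joint torques, N m; "position": TCP position; "tcp_rot": TCP orientation; "force": force on the tool from outside, world axes, zero at the start; "torque": the same for the moment, N m; "finger_gap": opening from 0.0 (shut) to 1.0 (fully open).
Only numpy, scipy, OpenCV 4.12 (cv2) and the standard library are available. Lean on these libraries where they do the work, as an engineer would, in place of code of your own. Each camera call takes 0.05 s, during which the arm holds its last target.

### The job

Use the thin blade of the spatula, not the fingers, to lever the wooden case's lid up through the slot in its front and throw it fully open, then lay the spatula flat back on the bench. Take the sprung forceps out of the case, hold them up level at least 120 mm above the bench, and squeeze them until the yellow-tipped pointer on the sprung leg lines up with the white line of the red rider on their scale. Finish still holding the forceps steadily in the air at that gap, without letting go, and leave everything else on the bench where it stands.

Things in the scene. Friction and masses are not known exactly. Their poses are not given: they have to be found in the camera images.
- case: wooden case fixed to the bench, 140 mm deep (x) by 225 mm wide (y) by 50 mm high without its lid; origin at the centre of its underside, front face at x = -70 mm. Walls 5 mm thick; the inner floor (blue lining) is 12 mm above the bench. In the middle of the front wall, just under the lid, is a prying slot 80 mm wide (y) and 9 mm high (41 to 50 mm above the bench).
- slot (a point): middle of the mouth of that prying slot, on the front face of the case, 45.5 mm above the bench; axes as the case's: x leads straight into the case.
- case_lid (a joint): opening angle of the lid, rad: 0 shut, 2.8 thrown fully open behind the case (stop). Free, lightly damped hinge along y on top of the rear wall. The lid (light wood, about 120 g, 144 mm deep, 225 wide, 7 thick, overhanging 4 mm in front) falls shut below about 1.57 rad and beyond that falls fully open by itself in about 3 s.
- case_hinge (a point): middle of the lid's hinge line, at the lid's underside, 140 mm behind the case's front face and 50 mm above the bench.
- lid_edge (a point): middle of the lid's front edge, at its underside, 144 mm from the hinge line.
- spatula: loose spatula, about 60 g, lying on the bench left or right of the case. Black handle with red collar, 80 mm long (x), 14 wide (y), 16 high; steel blade 65 mm long, 16 wide, 3 thick, runs on to +x from the handle's end at mid height. Origin on the underside, under the middle of the handle (near the balance point). x points to the blade's tip.
- spatula_tip (a point): end of the spatula's blade, at mid thickness, 105 mm ahead of the spatula's origin and 8 mm above its underside.
- forceps: loose steel sprung forceps, about 65 g, 182 mm long, lying flat on the case's inner floor, tips towards the case's +y. Two legs, strips 3 mm thick and 12 mm high, meet at a hinge at x = -85 mm; tips at x = +90 mm. Origin on the underside, between the ribbed finger grips, near the balance point. x points to the tips, z up; fixed leg on -y, sprung leg on +y.
- grips (a point): between the ribbed grips (x = -13 to +13 mm), the forceps' origin raised to mid leg height (6 mm); axes as the forceps'. Squeeze here across y. The fixed leg's outer face is at y = -11 mm, the sprung leg's at about +11 mm plus 85 mm x (0.145 - joint angle): 34 mm over both at rest, 22 mm at 0.145 rad, where the faces are parallel.
- forceps_jaw (a joint): squeeze angle of the sprung leg in rad: 0 at rest (about 41 mm between the tips), 0.145 is about 16 mm, 0.24 the stop (nearly shut). It springs back: squeezing at the grips takes about 2 N at the start, 5 N at 0.1 rad and 9 N at 0.2 rad.
- pointer (a point): yellow-tipped black pointer on top of the sprung leg, 154 mm from the forceps' hinge and 16.5 mm above the forceps' underside; it moves with the sprung leg along the front side of the scale, towards -y of the forceps when squeezed.
- mark (a point): white line of the red rider (8 x 5 mm) on the white scale crossing above the legs at x = +60 mm; axes as the forceps'. The rider is set anew each time, between y = +3 and +16 mm, and stays there. The gap is right when the pointer has the same forceps y as this line (the pointer stands about 8 mm nearer the tips).
- pen: blue marker pen, 130 mm long, 12 mm thick, lying on the other side of the case from the spatula; leave alone. Origin under its middle, x along it.
- reagent: white reagent jar with an orange label, 72 mm across, 150 mm high; leave alone. Origin under its centre.
- beaker: glass beaker, 66 mm across, 85 mm high; leave alone. Origin under its centre.
- weight_a: brass knob weight, 32 mm across, 50 mm high; leave alone. Origin under its centre.
- weight_b: brass knob weight, 24 mm across, 38 mm high; leave alone. Origin under its centre.
- dish: flat glass dish, 90 mm across, 16 mm high; leave alone. Origin under its centre.
Not all that is in view belongs to the job. Several things have the shape of the spatula; the one meant has the colours described above.

How it is judged (in metres and radians):
On the way, in this order (a step that is already met when the one before it is completed fails the run):
1. the spatula levers the lid up off the case (contact force between spatula and case above 0.15 N and value of joint case_lid between 0.15 and 1.3 rad), for 0.1 s.
2. the lid is thrown fully open (value of joint case_lid above 2.5 rad), for 0.2 s.
At the end, for the whole second after the job is handed in: For the last second: lid past 2.5 rad; spatula let go, flat on the bench (tip below 25 mm); forceps held still by the fingers only (over 2 N), above 110 mm, within 0.3 rad of level, pointer within 2 mm of the rider's line along the forceps' y, sprung leg below 0.05 rad/s (value of joint case_lid above 2.5 rad and height (world z) of spatula below 0.012 m and height (world z) of spatula_tip below 0.025 m and linear speed of each of spatula, forceps below 0.02 m/s and contact force between each of the fingers, forceps and spatula below 0.1 N and height (world z) of forceps above 0.11 m and angle between forceps's own z axis and vertical below 0.3 rad and contact force between the fingers and forceps above 2 N and contact force between forceps and case below 0.1 N and y of pointer in the frame of mark between -0.002 and 0.002 m and velocity of joint forceps_jaw between -0.05 and 0.05 rad/s); the arm keeps its last pose, push and grip.
It fails at once if the fingers push the case or its lid while the lid is not yet up (contact force between the fingers and case above 2 N and value of joint case_lid below 1.3 rad).
It fails at once if the pen, reagent jar, beaker, a weight or the glass dish is shifted by more than 30 mm or knocked over (distance of any of pen, reagent, beaker, weight_a, weight_b, dish from where it was at the start of the episode above 0.03 m or angle between any of reagent, beaker, weight_a, weight_b, dish's own z axis and vertical above 0.6 rad).
It also fails if it takes over 72 s, if anything falls off the work surface, if the arm or the gripper's body presses on something with over 40 N, if the wrist force passes 120 N, or if a joint passes its speed limit or range.

## Working session

There is one attempt and no reset: what is moved stays moved. The work goes in short steps, Python scripts to look and compute and a tool call to move; the robot and the scene stay as the last step left them, time stands still between calls to the robot, and variables do not carry over. Pictures are saved under pics/ and viewed, and the job is handed in when it is done.

Besides the shell and the picture viewer there is one more tool, called after "Call:" as name(argument=value, ...) on one line, values as JSON. drive_tool: Moves the arm, as the interface text tells. Its arguments: {"type":"object","properties":{"commands":{"type":"array","items":{"type":"array","items":{"type":"array","items":{"type":"number"}}}},"grip_force":{"type":"number"}},"required":["commands"]}

```bash
ls; mkdir -p pics
python3 - <<'E'
from station import arm,cams
import cv2
print(arm.sense(), arm.grasp_offset)
for n in ["scene","side","wrist"]:
    p,d=cams.grab_frame(n); cv2.imwrite(f"pics/{n}0.png",p[:,:,::-1]); print(n,cams.calibration(n))
    import numpy as np; np.savez(f"pics/{n}0.npz",p=p,d=d)
E
```

```text
pics
{'clock': 0.0, 'joint_pos': array([ 1.07200366e+00,  3.42767522e-01,  1.52502007e+00,  1.33752586e-05,
        1.27539022e+00, -1.45980278e-01]), 'qd': array([ 2.35529908e-04,  1.71629289e-03,  2.97806759e-04, -7.99715916e-04,
        2.98350005e-05, -1.51222443e-03]), 'joint_torque': array([ 1.43745830e-03, -4.31231368e+01, -2.44228417e+01,  7.18742958e-02,
        5.57643129e-02, -1.11974286e-04]), 'position': array([181.17703986, 492.31509943, 226.02064422]), 'tcp_rot': array([-2.57180539e-04,  1.75494549e-01,  9.84480084e-01, -7.49720582e-04]), 'force': array([ 0.69847822, -0.70225306, -0.01592786]), 'torque': array([0.02694556, 0.00207519, 0.00290913]), 'finger_gap': 0.9991359346115716} 18.8
scene {'fx': 445.9538107538083, 'fy': 445.9538107538083, 'cx': 320.27904019054535, 'cy': 203.0246584341915, 'rvec': array([ 1.1277929 ,  2.50872859, -0.85377486]), 'tvec': array([ 363.26305379, -260.49838232, 1381.01774139])}
side {'fx': 399.5590533392318, 'fy': 399.5590533392318, 'cx': 315.6061391304353, 'cy': 195.09229585051244, 'rvec': array([ 2.09462761, -0.54164119,  0.28479998]), 'tvec': array([-467.28416242,  179.27568   ,  861.69169281])}
wrist {'fx': 322.7958961935593, 'fy': 322.7958961935593, 'cx': 320.2948227388613, 'cy': 201.95008145691602, 'tool_from_camera': array([[-5.28615122e-04, -9.50571605e-01, -3.10504983e-01,
         8.43520479e+01],
       [ 9.99999357e-01, -8.14101262e-04,  7.89831964e-04,
        -2.97503594e-01],
       [-1.00357434e-03, -3.10504366e-01,  9.50571424e-01,
        -1.58367673e+02],
       [ 0.00000000e+00,  0.00000000e+00,  0.00000000e+00,
         1.00000000e+00]])}
```

View pics/scene0.png

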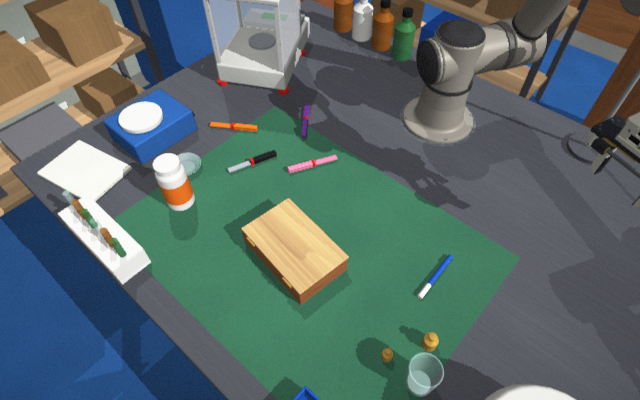

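View pics/side0.png

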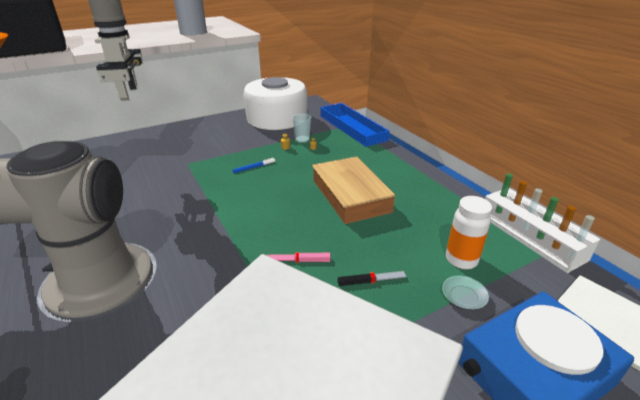

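View pics/wrist0.png

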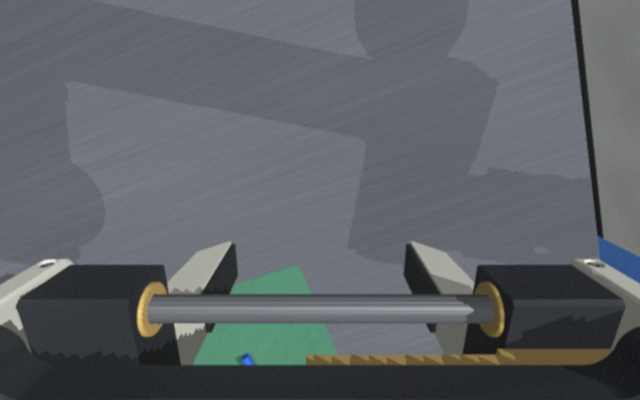

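The scene view shows the black-handled spatula at about (252,161), with its tip towards (228,169). The case is at (295,250) and the pen at (435,277). The side view shows the spatula at (372,278) and the case at (352,188).

```bash
cat > h.py <<'E'
import numpy as np,cv2
from station import arm,cams
from scipy.spatial.transform import Rotation as R
def quat(q): return R.from_quat([q[1],q[2],q[3],q[0]])
def pose(n,s=None):
    "returns K, Rcw (cam->world), camera centre"
    c=cams.calibration(n)
    if n=="wrist":
        s=s or arm.sense(); T=np.array(c["tool_from_camera"]); Rt=quat(s["tcp_rot"]).as_matrix()
        return c,Rt@T[:3,:3],Rt@T[:3,3]+s["position"]
    M=R.from_rotvec(c["rvec"]).as_matrix(); return c,M.T,-M.T@c["tvec"]
def ray(P,uv):
    c,Rm,o=P; uv=np.atleast_2d(uv).astype(float)
    d=np.c_[(uv[:,0]-c["cx"])/c["fx"],(uv[:,1]-c["cy"])/c["fy"],np.ones(len(uv))]
    return o,d@Rm.T
def onplane(P,uv,z):
    o,d=ray(P,uv); return o+d*((z-o[2])/d[:,2])[:,None]
def cloud(P,d):
    v,u=np.mgrid[:d.shape[0],:d.shape[1]]
    o,r=ray(P,np.c_[u.ravel(),v.ravel()]); return (o+r*d.ravel()[:,None]).reshape(d.shape+(3,))
def proj(P,X):
    c,Rm,o=P; q=(np.atleast_2d(X)-o)@Rm; return np.c_[q[:,0]/q[:,2]*c["fx"]+c["cx"],q[:,1]/q[:,2]*c["fy"]+c["cy"]]
E
python3 - <<'E'
from h import *
for n in ["scene","side"]:
    f=np.load(f"pics/{n}0.npz");p,d=f["p"],f["d"];P=pose(n);X=cloud(P,d)
    print(n,"cam",P[2])
    m=(X[...,2]>50)&(X[...,2]<66)&(d>0)
    k,l,st,c=cv2.connectedComponentsWithStats(m.astype(np.uint8))
    hsv=cv2.cvtColor(p,cv2.COLOR_RGB2HSV)
    for i in range(1,k):
        if st[i,4]>1500:
            q=X[l==i]; r=cv2.minAreaRect(q[:,:2].astype(np.float32)); print(st[i],c[i],r,np.median(q[:,2])); print(cv2.boxPoints(r).round(1).tolist())
    roi={"scene":(slice(145,180),slice(222,282)),"side":(slice(262,292),slice(335,410))}[n]
    sub=X[roi]; q=sub[(sub[...,2]>4)&(sub[...,2]<25)]
    r=cv2.minAreaRect(q[:,:2].astype(np.float32)); print("spat",len(q),r,cv2.boxPoints(r).tolist())
    h=hsv[roi]; red=((h[...,0]<8)|(h[...,0]>172))&(h[...,1]>150)&(h[...,2]>100)
    print("red",sub[red].mean(0), red.sum())
    pp=p[roi]; blk=(pp.max(2)<50)&(sub[...,2]>5); print("blk",blk.sum(),sub[blk].mean(0))
    st_=(h[...,1]<60)&(h[...,2]>90); print("steel",st_.sum(),sub[st_].mean(0))
    # things elevated
    m=(X[...,2]>10)&(X[...,2]<200)&(d>0)&(X[...,0]>250)&(X[...,0]<900)&(abs(X[...,1])<500)
    k,l,st,c=cv2.connectedComponentsWithStats(m.astype(np.uint8))
    for i in range(1,k):
        if st[i,4]>30: q=X[l==i]; print(c[i].round(),st[i,4],q.mean(0).round(),q.max(0).round())
E
```

```text
scene cam [1022.37597057  426.76444341  937.89601775]
[  58  195   87   80 2350] [101.93914894 235.06085106] ((930.6243896484375, -359.96478271484375), (244.16091918945312, 80.31986236572266), 89.94065856933594) 61.813442049683886
[[890.2999877929688, -482.0], [970.7000122070312, -482.1000061035156], [970.9000244140625, -237.89999389648438], [890.5999755859375, -237.8000030517578]]
[ 242  199  107   96 5149] [294.44280443 245.61934356] ((647.416748046875, 4.150794982910156), (227.6921844482422, 150.88455200195312), 81.66173553466797) 56.25878075929347
[[556.2999877929688, -97.5999984741211], [705.5999755859375, -119.4000015258789], [738.5999755859375, 105.9000015258789], [589.2999877929688, 127.69999694824219]]
spat 303 ((516.2969970703125, -295.276611328125), (105.1558837890625, 158.46212768554688), 43.121986389160156) [[423.76165771484375, -273.3857116699219], [532.0790405273438, -389.0472106933594], [608.8323364257812, -317.1675109863281], [500.51495361328125, -201.50601196289062]]
red [ 509.00246544 -292.62015419   10.48760223] 27
blk 120 [ 474.94571866 -276.46042025   13.3984555
[... 1781 characters left out ...]
 12.96517477] 44
blk 244 [ 465.56453053 -288.2955017    21.22529455]
steel 262 [ 512.08899928 -328.07494747   40.98555223]
[351. 130.] 414 [864. 338.  27.] [900. 499.  43.]
[302. 127.] 426 [692. 389.  57.] [729. 434.  88.]
[285. 141.] 96 [614. 364.  29.] [631. 383.  50.]
[313. 143.] 47 [696. 315.  24.] [708. 329.  40.]
[353. 189.] 3376 [632. -25.  49.] [731. 129.  62.]
[253. 165.] 81 [470. 292.  12.] [538. 299.  16.]
[487. 232.] 3224 [ 758. -359.   80.] [ 900. -240.  153.]
[304. 256.] 298 [ 411. -168.   14.] [ 464. -120.   19.]
[359. 278.] 290 [ 481. -285.   15.] [ 530. -262.   20.]
[393. 275.] 78 [ 551. -310.   11.] [ 576. -295.   13.]
[466. 290.] 515 [ 652. -416.   14.] [ 688. -377.   19.]
```

Run:
```python
from h import *
a=np.load("pics/scene0.npz")["p"];b=np.load("pics/side0.npz")["p"]
x=cv2.resize(a[140:310,215:365],None,fx=2.6,fy=2.6,interpolation=cv2.INTER_CUBIC)
y=cv2.resize(b[150:295,290:420],None,fx=3,fy=3,interpolation=cv2.INTER_CUBIC)
o=np.zeros((450,800,3),np.uint8);o[:x.shape[0],:x.shape[1]]=x;o[:y.shape[0],400:400+y.shape[1]]=y
cv2.imwrite("pics/z1.png",o[:,:,::-1])
# spatula handle
for n,roi in [("scene",(slice(148,176),slice(222,282))),("side",(slice(266,290),slice(336,410)))]:
    f=np.load(f"pics/{n}0.npz");p,d=f["p"],f["d"];P=pose(n);X=cloud(P,d)
    hsv=cv2.cvtColor(p,cv2.COLOR_RGB2HSV)
    m=np.zeros(d.shape,bool); m[roi]=True
    m&=~((hsv[...,0]>60)&(hsv[...,0]<95)&(hsv[...,1]>70))   # not green
    k,l,st,c=cv2.connectedComponentsWithStats(m.astype(np.uint8)); i=1+np.argmax(st[1:,4]); m=l==i
    v,u=np.where(m); q=onplane(P,np.c_[u,v],10)[:,:2]
    mu=q.mean(0); w,V=np.linalg.eigh(np.cov((q-mu).T)); ax=V[:,1]*np.sign(V[0,1]); t=(q-mu)@ax
    print(n,st[i],"mean",mu,"yaw",np.degrees(np.arctan2(ax[1],ax[0])),"ends",mu+ax*t.min(),mu+ax*t.max(),np.ptp(t))
```

```text
scene [227 151  49  22 310] mean [ 510.29328014 -293.79092557] yaw -20.239398823796517 ends [ 440.37982291 -268.01318483] [ 576.85650728 -318.33340537] 145.45793196735877
side [338 271  68  15 553] mean [ 506.77763022 -291.68970089] yaw -20.44846027946923 ends [ 439.69012563 -266.67547138] [ 576.27984458 -317.60427846] 145.7754942157532
```

View pics/z1.png

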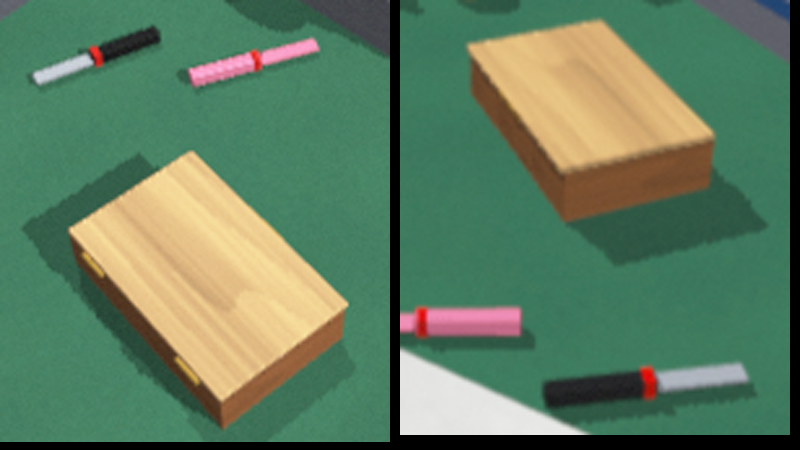

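Call:
drive_tool(commands=[[[296,-773,-60,0,0,0,1],[296,-773,-60,0,0,0,1],[296,-773,-60,0,0,0,1],[296,-773,-60,0,0,0,1],[296,-773,-60,0,0,0,1],[296,-773,-60,0,0,0,1],[296,-773,-60,0,0,0,1],[296,-773,-60,0,0,0,1]]], grip_force=40)

```text
clock: 1.15
position: [360.1, 25.0, 190.7]
tcp_rot: [0.0, 0.176, 0.984, 0.0]
force: [1.3, 0.6, 1.2]
finger_gap: 0.997
```

Call:
drive_tool(commands=[[[117,-306,-90,0,0,0,1],[117,-306,-90,0,0,0,1],[117,-306,-90,0,0,0,1],[117,-306,-90,0,0,0,1],[117,-306,-90,0,0,0,1],[117,-306,-90,0,0,0,1],[117,-306,-90,0,0,0,1],[117,-306,-90,0,0,0,1]]])

```text
clock: 2.15
position: [476.2, -278.0, 100.5]
tcp_rot: [-0.001, 0.175, 0.985, 0.0]
force: [-0.5, 0.8, 0.6]
finger_gap: 1.001
```

Run:
```python
from h import *
s=arm.sense(); print(s["position"],s["tcp_rot"],s["joint_pos"],s["force"])
p,d=cams.grab_frame("wrist"); cv2.imwrite("pics/w1.png",p[:,:,::-1])
p,d=cams.grab_frame("side"); cv2.imwrite("pics/s1.png",p[:,:,::-1])
```

```text
[ 476.20956876 -277.96826392  100.47556798] [-5.29379061e-04  1.75364030e-01  9.84503412e-01  4.57387513e-04] [-6.67537923e-01  5.20295984e-01  1.61902964e+00  3.64149721e-04
  1.00363214e+00 -1.88597898e+00] [-0.54759755  0.84711893  0.63335039]
```

View pics/w1.png

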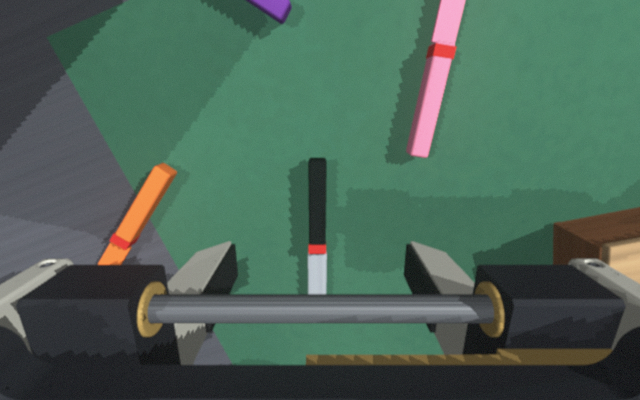

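View pics/s1.png

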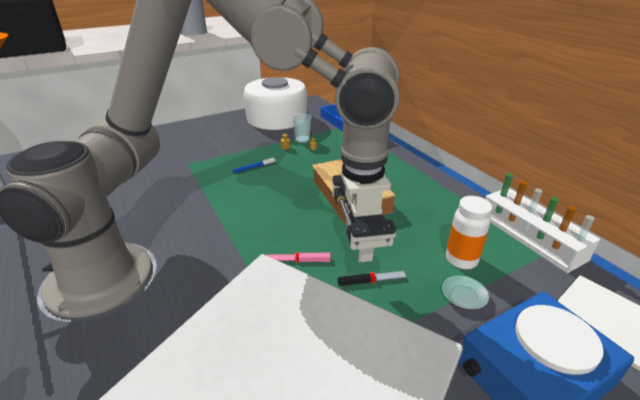

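The wrist view shows the black handle running from (317,158) to the collar at (317,250). It lies upright in the picture, so the yaw already matches.

Run:
```python
from h import *
P=pose("wrist")
print(onplane(P,[[317,158],[317.3,245],[317.3,254]],16))
```

```text
[[ 438.16928553 -266.4474054    16.        ]
 [ 506.39404167 -291.50155185   16.        ]
 [ 514.16651398 -294.38351821   16.        ]]
```

Call:
drive_tool(commands=[[[0,-3,-50,0,0,0,1],[0,-3,-85,0,0,0,1],[0,-3,-97,0,0,0,1],[0,-3,-97,0,0,0,1],[0,-3,-97,0,0,0,-1],[0,-3,-97,0,0,0,-1],[0,-3,-97,0,0,0,-1],[0,-3,-97,0,0,0,-1]]], grip_force=40)

```text
clock: 3.25
position: [476.8, -282.1, 3.9]
tcp_rot: [0.0, 0.176, 0.984, -0.0]
force: [-0.5, 0.0, -0.1]
finger_gap: 0.615
```

Call:
drive_tool(commands=[[[0,0,0,0,0,0,-1],[0,0,0,0,0,0,-1],[0,0,30,0,0,0,-1],[0,0,80,0,0,0,-1],[0,0,100,0,0,0,-1],[0,0,100,0,0,0,-1]]])

```text
clock: 4.0
position: [477.5, -282.6, 105.1]
tcp_rot: [0.002, 0.175, 0.984, -0.001]
force: [-0.2, -0.3, -0.4]
finger_gap: 0.012
```

Run:
```python
from h import *
s=arm.sense(); print(s["position"],s["tcp_rot"],s["finger_gap"],s["force"])
for n in ["wrist","side","scene"]:
  p,d=cams.grab_frame(n); np.savez(f"pics/{n}2.npz",p=p,d=d); cv2.imwrite(f"pics/{n}2.png",p[:,:,::-1])
b=cv2.imread("pics/side2.png")
cv2.imwrite("pics/z2.png",cv2.resize(b[140:290,270:430],None,fx=4,fy=4,interpolation=cv2.INTER_CUBIC))
```

```text
[ 477.51248932 -282.59879726  105.06516079] [ 1.59577744e-03  1.75462201e-01  9.84484549e-01 -8.02097967e-04] 0.012482149474743067 [-0.15086374 -0.27750002 -0.35424726]
```

View pics/z2.png

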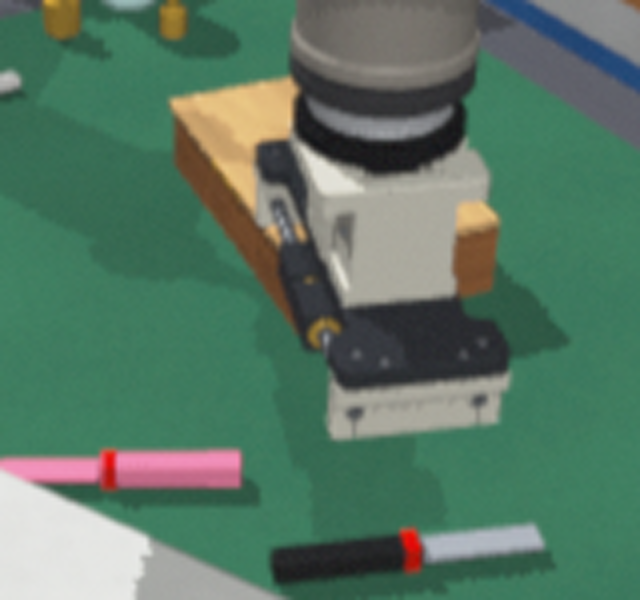

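View pics/wrist2.png

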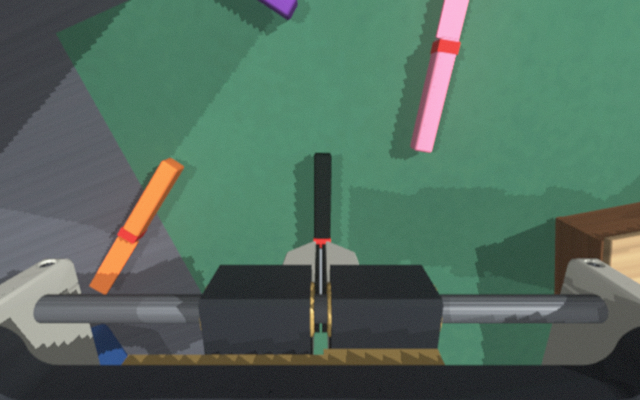

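View pics/scene2.png

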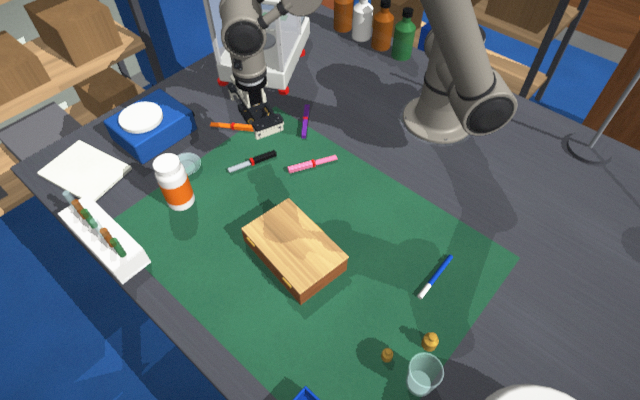

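The fingers closed too slowly and missed. The spatula still lies at collar (322,241) in the wrist view. I'll re-measure and repeat.

Run:
```python
from h import *
P=pose("wrist")
print(onplane(P,[[322,153],[322,240]],16)); print(arm.sense()["position"])
```

```text
[[ 435.45494665 -265.17818013   16.        ]
 [ 503.29566009 -290.07243411   16.        ]]
[ 476.05108708 -281.50407046  102.26363766]
```

Call:
drive_tool(commands=[[[0,0,0,0,0,0,1],[0,0,-20,0,0,0,1],[0,0,-40,0,0,0,1],[0,0,-40,0,0,0,1],[0,0,-40,0,0,0,1],[0,0,-40,0,0,0,1],[0,0,-40,0,0,0,1]]])

```text
clock: 5.03
position: [477.0, -282.2, 64.2]
tcp_rot: [0.0, 0.175, 0.984, -0.0]
force: [-0.3, -0.8, 0.5]
finger_gap: 0.72
```

Call:
drive_tool(commands=[[[-3,2,-30,0,0,0,1],[-3,2,-50,0,0,0,1],[-3,2,-60,0,0,0,1],[-3,2,-60,0,0,0,1],[-3,2,-60,0,0,0,-1],[-3,2,-60,0,0,0,-1],[-3,2,-60,0,0,0,-1],[-3,2,-60,0,0,0,-1]]])

```text
clock: 6.02
position: [473.8, -280.1, 3.8]
tcp_rot: [0.0, 0.175, 0.984, -0.0]
force: [0.3, -0.4, -0.2]
finger_gap: 0.613
```

Call:
drive_tool(commands=[[[0,0,0,0,0,0,-1],[0,0,0,0,0,0,-1],[0,0,0,0,0,0,-1],[0,0,0,0,0,0,-1],[0,0,0,0,0,0,-1],[0,0,0,0,0,0,-1],[0,0,0,0,0,0,-1]]])

```text
clock: 6.9
position: [473.7, -280.0, 3.6]
tcp_rot: [0.0, 0.175, 0.984, 0.0]
force: [-0.3, 1.0, 0.4]
finger_gap: 0.149
```

Call:
drive_tool(commands=[[[0,0,10,0,0,0,-1],[0,0,30,0,0,0,-1],[0,0,65,0,0,0,-1],[0,0,100,0,0,0,-1],[0,0,100,0,0,0,-1]]])

```text
clock: 7.52
position: [475.2, -281.2, 106.9]
tcp_rot: [0.003, 0.175, 0.984, -0.002]
force: [0.5, -0.4, -1.2]
finger_gap: 0.147
```

```bash
cat > snap.py <<'E'
from h import *
import sys
def snap(tag,crops):
    s=arm.sense(); print(s["clock"],s["position"].round(1),s["tcp_rot"].round(4),round(s["finger_gap"],3),s["force"].round(1),s["joint_pos"].round(2))
    for n,(y0,y1,x0,x1) in crops.items():
        p,d=cams.grab_frame(n); np.savez(f"pics/{n}{tag}.npz",p=p,d=d,pos=s["position"],rot=s["tcp_rot"])
        f=min(800/(x1-x0),600/(y1-y0)); cv2.imwrite(f"pics/{n}{tag}.png",cv2.resize(p[y0:y1,x0:x1,::-1],None,fx=f,fy=f,interpolation=cv2.INTER_CUBIC))
E
python3 -c "
from snap import *
snap('3',{'side':(120,300,250,450),'scene':(60,260,180,380)})"
```

```text
7.525 [ 475.2 -281.2  106.9] [ 0.0029  0.1754  0.9845 -0.0015] 0.147 [ 0.5 -0.4 -1.2] [-0.67  0.51  1.62  0.    1.01 -1.89]
```

View pics/side3.png

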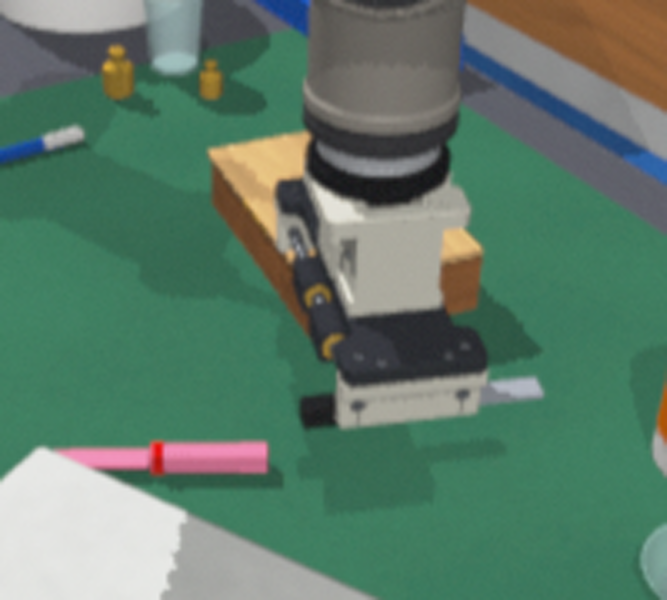

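View pics/scene3.png

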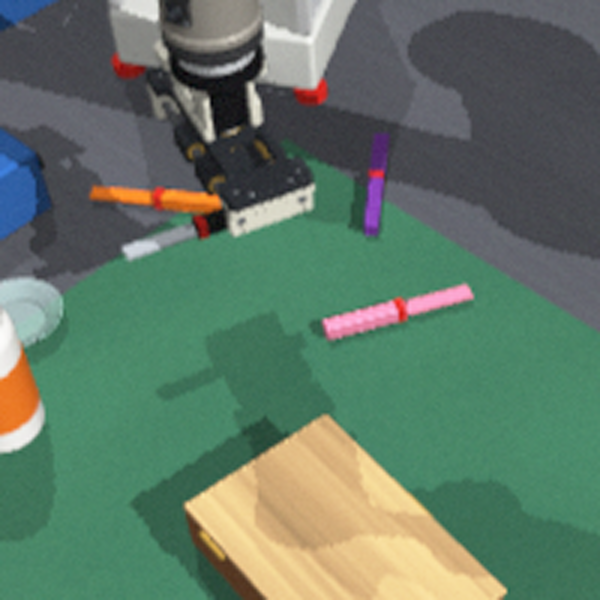

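```bash
cat >> h.py <<'E'
def tri(P1,uv1,P2,uv2):
    o1,d1=ray(P1,uv1);o2,d2=ray(P2,uv2);d1=d1[0];d2=d2[0]
    A=np.c_[d1,-d2];t=np.linalg.lstsq(A,o2-o1,rcond=None)[0]
    a=o1+t[0]*d1;b=o2+t[1]*d2; return (a+b)/2,np.linalg.norm(a-b)
E
python3 - <<'E'
from h import *
a=pose("scene");b=pose("side")
print(tri(a,[221.3,144.4],b,[412.4,236.9]))
# lid corners on plane z=57 : fit edges
for n in ["scene","side"]:
    f=np.load(f"pics/{n}0.npz");X=cloud(pose(n),f["d"]);m=(X[...,2]>52)&(X[...,2]<62)&(X[...,0]>540)&(X[...,0]<760)&(abs(X[...,1])<150)
    m=m.astype(np.uint8)
    c=max(cv2.findContours(m,cv2.RETR_EXTERNAL,cv2.CHAIN_APPROX_NONE)[0],key=cv2.contourArea)
    q=onplane(pose(n),c[:,0],57)[:,:2].astype(np.float32); r=cv2.minAreaRect(q); print(n,r); print(cv2.boxPoints(r))
E
```

```text
(array([ 577.67158676, -318.71384387,  111.00179837]), np.float64(2.9756826556884723))
scene ((649.5137329101562, 5.7732086181640625), (226.2200927734375, 149.03158569335938), 81.79036712646484)
[[ 559.6099   -95.5372 ]
 [ 707.1143  -116.81822]
 [ 739.41754  107.08362]
 [ 591.91315  128.36464]]
side ((643.6047973632812, 2.2952423095703125), (232.1323699951172, 147.88583374023438), 81.92485046386719)
[[ 554.091    -102.23321 ]
 [ 700.51056  -123.006996]
 [ 733.1186    106.82369 ]
 [ 586.69904   127.59748 ]]
```

Run:
```python
from h import *
# lid edges via image of top polygon, approxPolyDP on tan mask
for n,roi in [("scene",(190,310,235,355)),("side",(150,225,305,400))]:
    p=np.load(f"pics/{n}0.npz")["p"];y0,y1,x0,x1=roi
    hsv=cv2.cvtColor(p,cv2.COLOR_RGB2HSV);m=np.zeros(p.shape[:2],np.uint8)
    m[y0:y1,x0:x1]=((hsv[...,0]<25)&(hsv[...,1]>40)&(hsv[...,2]>150)&(hsv[...,1]<170))[y0:y1,x0:x1]
    c=max(cv2.findContours(m,cv2.RETR_EXTERNAL,cv2.CHAIN_APPROX_NONE)[0],key=cv2.contourArea)
    h=cv2.approxPolyDP(cv2.convexHull(c),4,True)[:,0]
    q=onplane(pose(n),h,57)[:,:2]; print(n,h.tolist()); print(q.round(1)); print(np.linalg.norm(q-np.roll(q,-1,0),axis=1), np.degrees(np.arctan2(*(np.roll(q,-1,0)-q).T[::-1])))
```

```text
scene [[288, 198], [348, 256], [345, 267], [301, 296], [242, 229]]
[[ 560.6  -95.9]
 [ 590.7  124. ]
 [ 617.2  137.1]
 [ 734.3  111.7]
 [ 700.9 -112.5]]
[221.97713192  29.53898724 119.80733153 226.60723525 141.23418982] [ 82.2113769   26.32309207 -12.28137211 -98.46752052 173.25267237]
side [[313, 165], [357, 157], [393, 195], [343, 206]]
[[ 593.9  125.2]
 [ 732.7  103.8]
 [ 696.8 -115.4]
 [ 558.7  -94.6]]
[140.4340764  222.09992245 139.61529081 222.56439026] [ -8.7434352  -99.3057276  171.44985883  80.90644096]
```

Call:
drive_tool(commands=[[[-10,60,0,0,0,3,-1],[-20,120,0,0,0,6,-1],[-30,180,0,0,0,9,-1],[-42,240,0,0,0,12,-1],[-42,300,-30,0,0,12,-1],[-42,316,-60,0,0,12,-1],[-42,316,-66,0,0,12,-1],[-42,316,-66,0,0,12,-1]]])

```text
clock: 8.62
position: [431.5, 35.4, 37.2]
tcp_rot: [-0.001, 0.072, 0.997, -0.0]
force: [0.4, -0.3, 0.3]
finger_gap: 0.147
```

```bash
python3 -c "
from snap import *
snap('4',{'side':(120,280,260,440),'scene':(120,320,230,430)})"
```

```text
8.625 [431.5  35.4  37.2] [-8.000e-04  7.170e-02  9.974e-01 -0.000e+00] 0.147 [ 0.4 -0.3  0.3] [-0.1   0.45  2.   -0.    0.69 -1.52]
```

View pics/side4.png

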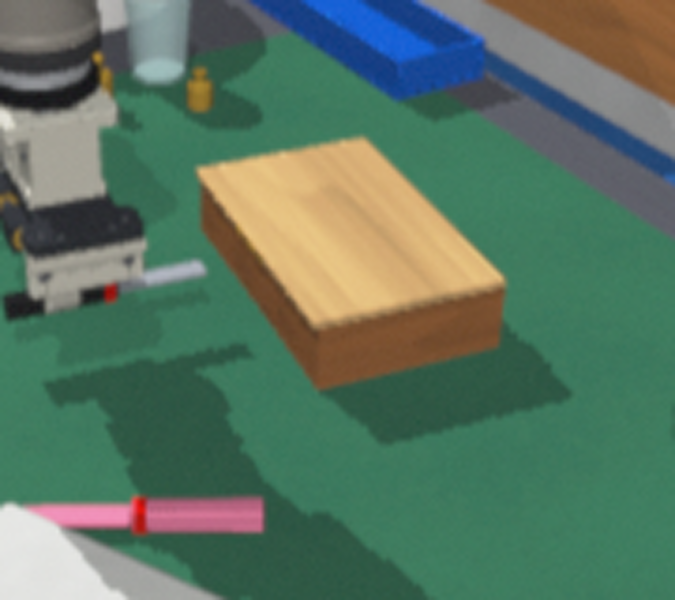

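View pics/scene4.png

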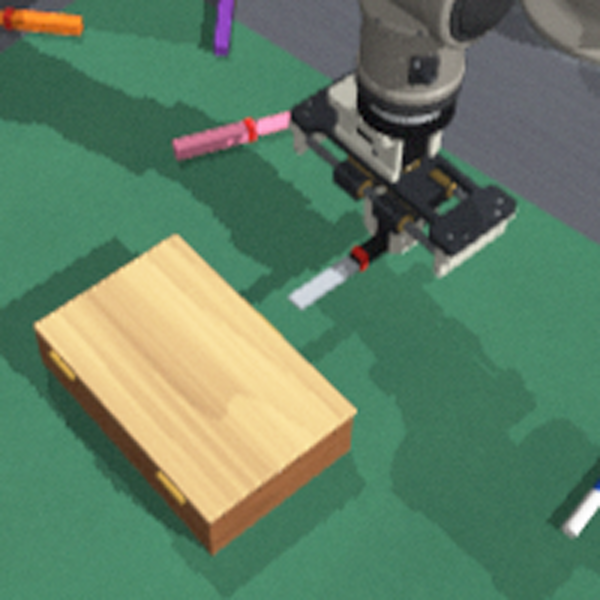

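Run:
```python
from h import *
a=pose("scene");b=pose("side")
print(tri(a,[328.8,221.2],b,[314.7,191.0]))
print(arm.sense()["position"])
# blade midline: side root(146/3.75..)
print(tri(a,[230+345/3,120+267/3],b,[260+140/3.75,120+283/3.75]))
```

```text
(array([540.30070096,  20.45028041,  42.91818405]), np.float64(3.170613745819447))
[432.34553289  34.96232455  38.14537195]
(array([488.03138119,  25.43814434,  43.39878956]), np.float64(8.38847604637433))
```

Call:
drive_tool(commands=[[[0,0,3,0,0,0,-1],[0,0,3,0,0,0,-1],[7,-1,3,0,0,0,-1],[14,-2,3,0,0,0,-1],[21,-3,3,0,0,0,-1],[28,-4,3,0,0,0,-1],[33,-5,3,0,0,0,-1],[33,-5,3,0,0,0,-1]]])

```text
clock: 9.72
position: [465.0, 30.9, 40.5]
tcp_rot: [0.0, 0.072, 0.997, 0.0]
force: [-0.4, 0.1, -0.3]
finger_gap: 0.15
```

```bash
python3 -c "
from snap import *
snap('5',{'side':(140,240,270,390),'scene':(180,280,280,380)})"
```

```text
9.725 [465.   30.9  40.5] [0.     0.0716 0.9974 0.    ] 0.15 [-0.4  0.1 -0.3] [-0.1   0.49  1.91  0.    0.74 -1.53]
```

View pics/side5.png

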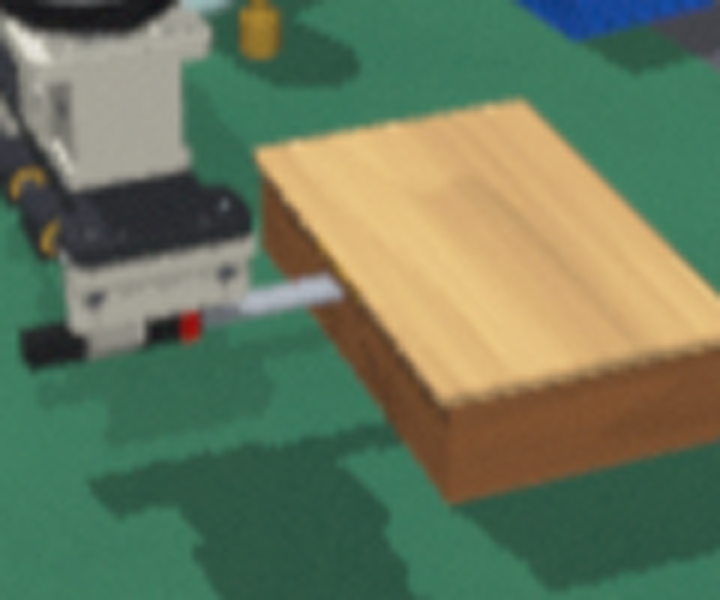

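View pics/scene5.png

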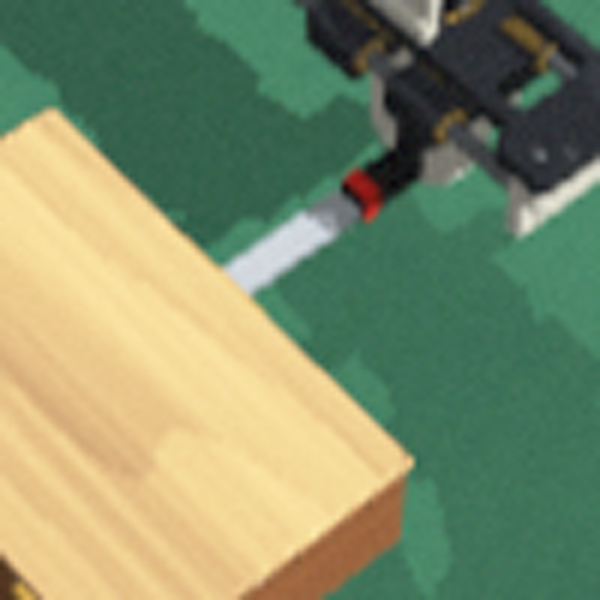

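Call:
drive_tool(commands=[[[5,-1,0,0,0,0,-1],[10,-2,0,0,0,0,-1],[15,-2,0,0,0,0,-1],[20,-3,0,0,0,0,-1],[25,-4,0,0,0,0,-1],[30,-4,0,0,0,0,-1],[33,-5,0,0,0,0,-1],[33,-5,0,0,0,0,-1]]])

```text
clock: 10.82
position: [497.9, 25.9, 40.5]
tcp_rot: [0.0, 0.072, 0.997, 0.0]
force: [0.0, 0.4, -1.5]
finger_gap: 0.152
```

```bash
python3 -c "
from snap import *
snap('6',{'side':(140,240,270,390),'scene':(180,280,280,380)})"
```

```text
10.825 [497.9  25.9  40.5] [0.     0.0716 0.9974 0.    ] 0.152 [ 0.   0.4 -1.5] [-0.1   0.53  1.82  0.    0.79 -1.53]
```

View pics/side6.png

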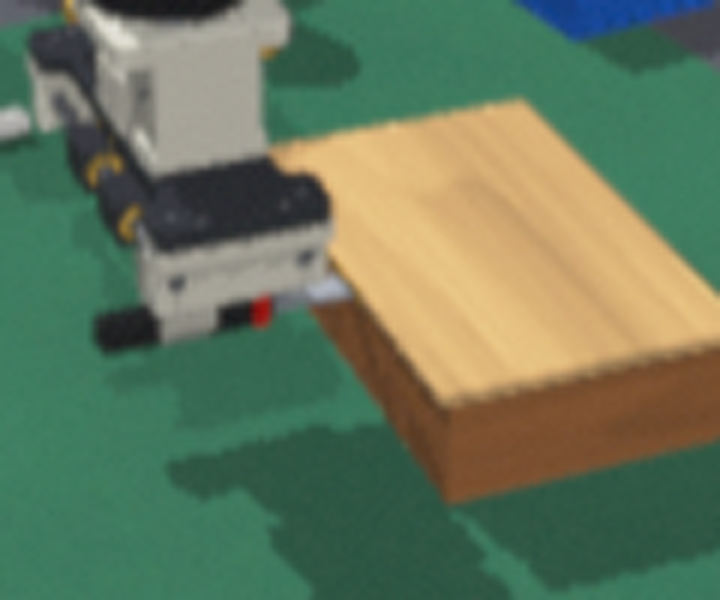

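View pics/scene6.png

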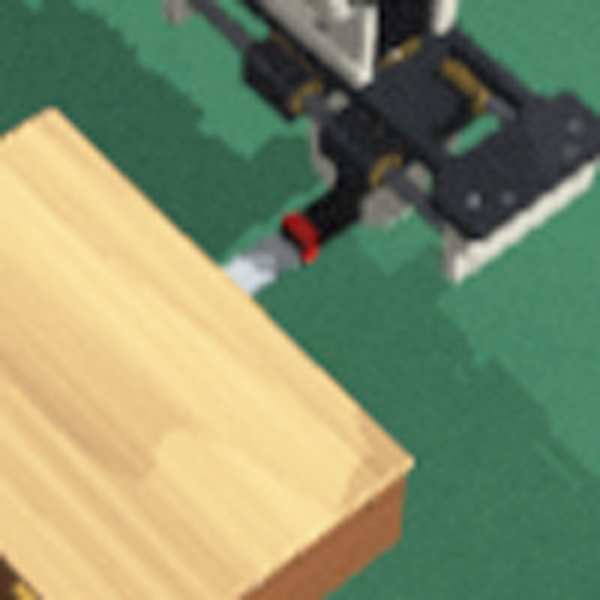

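The blade sits in the slot, meeting the lid's edge at (340,285) in the side crop, with negligible force. Next I lever along the arc.

Call:
drive_tool(commands=[[[0,0,7,0,0,0,-1],[1,0,13,0,0,0,-1],[2,0,23,0,0,0,-1],[4,-1,33,0,0,0,-1],[7,-1,43,0,0,0,-1],[11,-2,52,0,0,0,-1],[15,-2,61,0,0,0,-1],[15,-2,61,0,0,0,-1]]])

```text
clock: 11.92
position: [513.6, 23.9, 102.4]
tcp_rot: [0.001, 0.072, 0.997, 0.0]
force: [-0.7, 0.4, -1.1]
finger_gap: 0.144
```

```bash
python3 -c "
from snap import *
snap('7',{'side':(100,240,250,410),'scene':(120,300,220,400)})"
```

```text
11.925 [513.6  23.9 102.4] [0.001  0.0717 0.9974 0.    ] 0.144 [-0.7  0.4 -1.1] [-0.1   0.46  1.73  0.    0.96 -1.53]
```

View pics/side7.png

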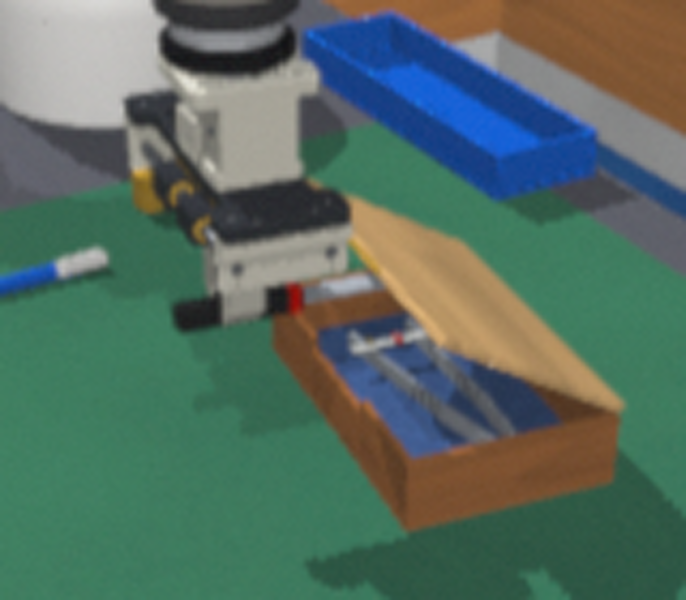

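View pics/scene7.png

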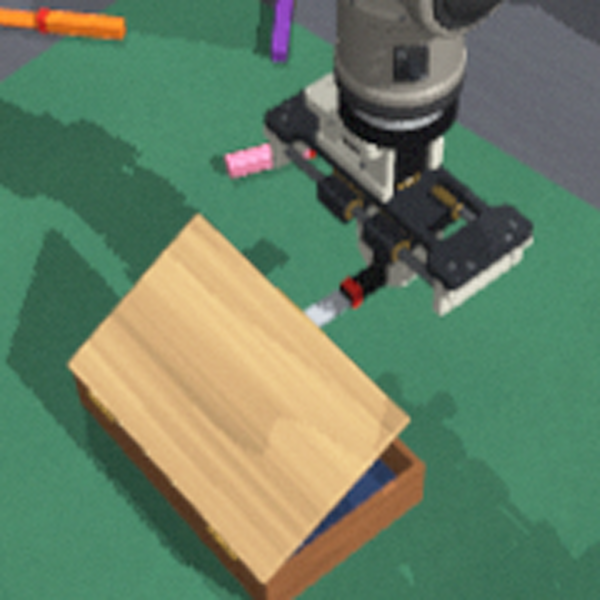

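Call:
drive_tool(commands=[[[5,-1,8,0,0,0,-1],[11,-2,16,0,0,0,-1],[18,-3,24,0,0,0,-1],[25,-4,30,0,0,0,-1],[33,-5,36,0,0,0,-1],[41,-6,42,0,0,0,-1],[50,-7,46,0,0,0,-1],[59,-9,50,0,0,0,-1]]])

```text
clock: 13.02
position: [572.4, 14.9, 151.8]
tcp_rot: [0.0, 0.072, 0.997, 0.0]
force: [0.4, 0.1, -1.4]
finger_gap: 0.15
```

```bash
python3 -c "
from snap import *
snap('8',{'side':(80,240,250,430),'scene':(120,300,220,400)})"
```

```text
13.025 [572.4  14.9 151.8] [0.000e+00 7.160e-02 9.974e-01 1.000e-04] 0.15 [ 0.4  0.1 -1.4] [-0.11  0.5   1.5   0.    1.15 -1.54]
```

View pics/side8.png

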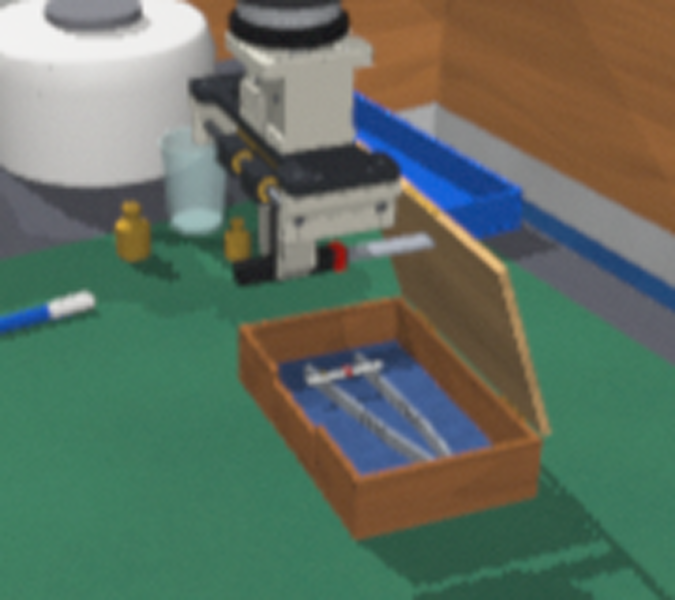

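View pics/scene8.png

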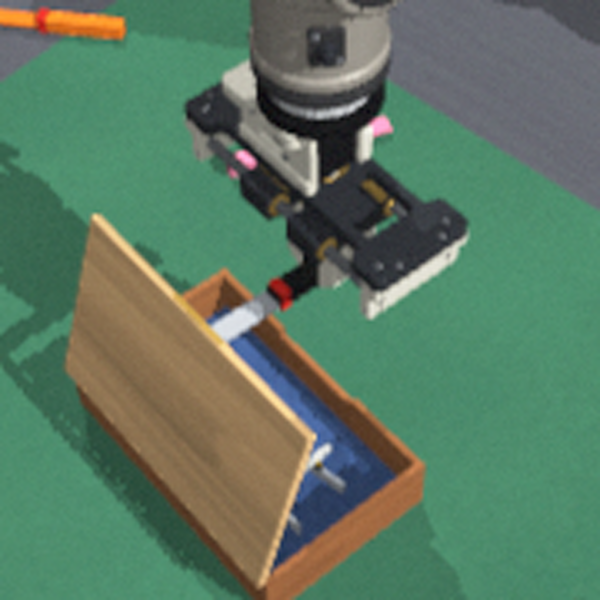

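Call:
drive_tool(commands=[[[10,-1,3,0,0,0,-1],[19,-3,5,0,0,0,-1],[29,-4,6,0,0,0,-1],[39,-6,6,0,0,0,-1],[49,-7,6,0,0,0,-1],[59,-8,5,0,0,0,-1],[68,-10,4,0,0,0,-1],[76,-11,3,0,0,0,-1]]])

```text
clock: 14.12
position: [648.3, 3.8, 154.4]
tcp_rot: [-0.0, 0.072, 0.997, 0.0]
force: [0.0, 0.1, -1.0]
finger_gap: 0.148
```

```bash
python3 -c "
from snap import *
snap('9',{'side':(80,240,250,430)})"
```

```text
14.125 [648.3   3.8 154.4] [-0.      0.0717  0.9974  0.    ] 0.148 [ 0.   0.1 -1. ] [-0.11  0.63  1.26  0.    1.26 -1.54]
```

View pics/side9.png

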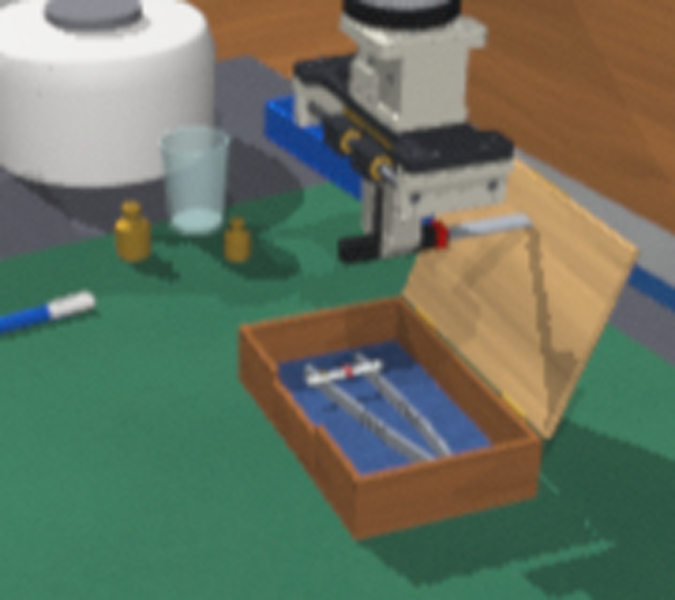

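Call:
drive_tool(commands=[[[-55,8,0,0,0,0,-1],[-110,16,0,0,0,0,-1],[-165,20,0,0,0,0,-1],[-215,20,-20,0,0,0,-1],[-215,20,-70,0,0,0,-1],[-215,20,-115,0,0,0,-1],[-215,20,-130,0,0,0,-1],[-215,20,-130,0,0,0,-1]]])

```text
clock: 15.18
position: [432.2, 24.0, 23.9]
tcp_rot: [-0.001, 0.072, 0.997, 0.0]
force: [0.4, 0.7, -0.2]
finger_gap: 0.148
```

Call:
drive_tool(commands=[[[0,0,-8,0,0,0,-1],[0,0,-15,0,0,0,-1],[0,0,-19,0,0,0,-1],[0,0,-20,0,0,0,-1],[0,0,-20,0,0,0,-1],[0,0,-20,0,0,0,0.0],[0,0,-20,0,0,0,0.0],[0,0,-20,0,0,0,0.0]]])

```text
clock: 16.18
position: [432.8, 24.0, 4.7]
tcp_rot: [0.0, 0.072, 0.997, 0.0]
force: [-0.2, 0.4, -0.3]
finger_gap: 0.42
```

Call:
drive_tool(commands=[[[0,0,0,0,0,0,0.4],[0,0,0,0,0,0,0.4],[0,0,0,0,0,0,0.4],[0,0,20,0,0,0,0.4],[0,0,60,0,0,0,0.4],[0,0,110,0,0,0,0.4],[0,0,160,0,0,0,0.4],[0,0,160,0,0,0,0.4]]])

```text
clock: 17.18
position: [434.9, 23.7, 168.0]
tcp_rot: [0.004, 0.072, 0.997, -0.0]
force: [0.6, 0.4, 0.3]
finger_gap: 0.697
```

```bash
python3 -c "
from snap import *
snap('10',{'side':(0,400,0,640),'scene':(120,320,220,420)})"
```

```text
17.175 [434.9  23.7 168. ] [ 4.100e-03  7.160e-02  9.974e-01 -2.000e-04] 0.697 [0.6 0.4 0.3] [-0.12  0.24  1.85  0.    1.04 -1.55]
```

View pics/side10.png

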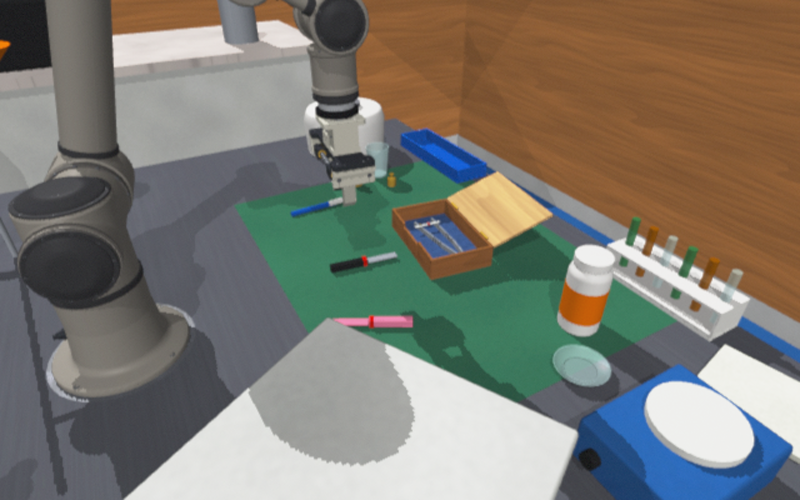

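View pics/scene10.png

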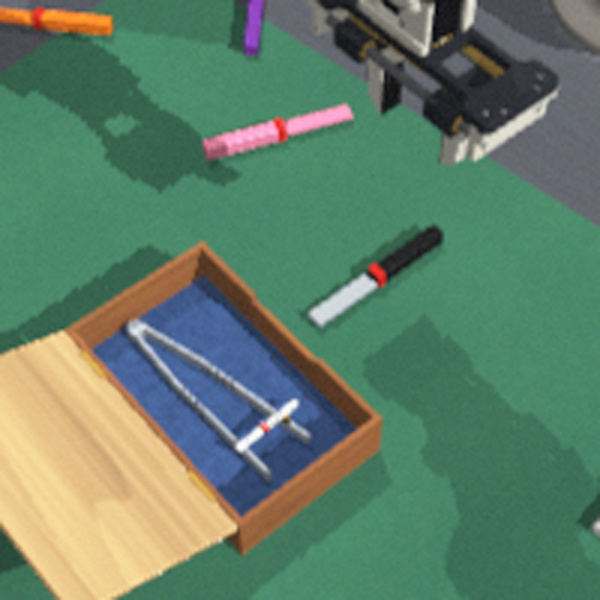

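Run:
```python
from h import *
P=pose("scene")
uv=np.array([[135,327],[265,472],[306,437],[265,427],[225,383],[185,392],[240,445],[295,405]])/3+[220,120]
for z in (18,24): print(z,onplane(P,uv,z).round(1).tolist())
d=np.load("pics/scene10.npz")["d"]; X=cloud(P,d); print([X[int(round(v)),int(round(u))].round(1).tolist() for u,v in uv])
```

```text
18 [[648.7, -93.4, 18.0], [676.1, 78.4, 18.0], [632.3, 81.7, 18.0], [647.0, 51.6, 18.0], [638.5, 0.1, 18.0], [665.9, -18.1, 18.0], [671.8, 47.9, 18.0], [616.4, 55.9, 18.0]]
24 [[651.1, -90.0, 24.0], [678.4, 80.6, 24.0], [634.9, 83.9, 24.0], [649.5, 54.0, 24.0], [641.0, 2.8, 24.0], [668.2, -15.2, 24.0], [674.0, 50.3, 24.0], [619.1, 58.3, 24.0]]
[[650.5, -90.9, 22.5], [677.7, 78.9, 22.5], [633.4, 82.6, 19.1], [651.2, 54.7, 28.6], [637.9, -0.8, 14.7], [667.9, -14.5, 22.9], [674.6, 51.1, 27.2], [621.7, 59.6, 28.7]]
```

Call:
drive_tool(commands=[[[27,-4,0,0,0,-11,0.25],[54,-8,0,0,0,-22,0.25],[81,-12,0,0,0,-33,0.25],[108,-16,0,0,0,-44,0.25],[135,-20,0,0,0,-55,0.25],[162,-24,0,0,0,-66,0.25],[190,-28,0,0,0,-77,0.25],[215,-29,0,0,0,-88,0.25]]])

```text
clock: 18.27
position: [647.6, -5.2, 161.7]
tcp_rot: [-0.002, 0.735, 0.679, -0.001]
force: [-0.1, 0.2, -0.1]
finger_gap: 0.622
```

Call:
drive_tool(commands=[[[1,0,-20,0,0,0,0.25],[1,0,-40,0,0,0,0.25],[1,0,-40,0,0,0,0.25],[1,0,-40,0,0,0,0.25]]])

```text
clock: 18.77
position: [648.6, -5.0, 124.1]
tcp_rot: [-0.0, 0.732, 0.681, -0.0]
force: [-0.4, 0.3, -0.1]
finger_gap: 0.628
```

```bash
python3 -c "
from snap import *
snap('11',{'wrist':(0,400,0,640),'scene':(120,320,220,420)})"
```

```text
18.775 [648.6  -5.  124.1] [-3.000e-04  7.323e-01  6.810e-01 -3.000e-04] 0.628 [-0.4  0.3 -0.1] [-0.13  0.65  1.29  0.    1.2  -0.05]
```

View pics/wrist11.png

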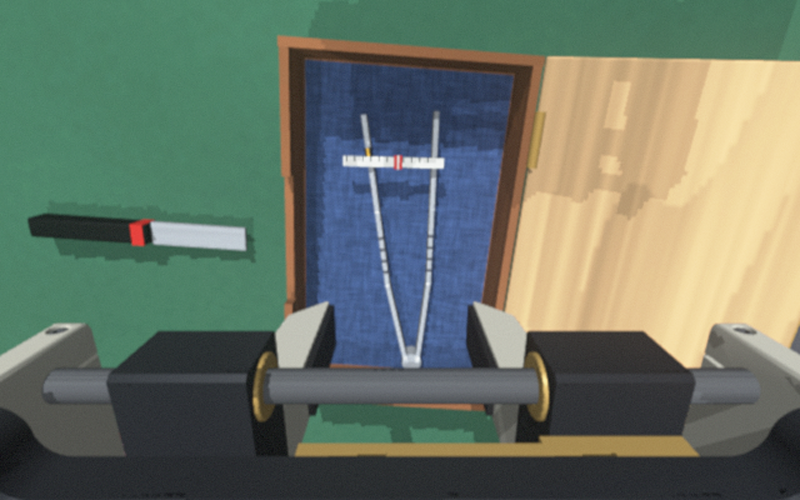

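View pics/scene11.png

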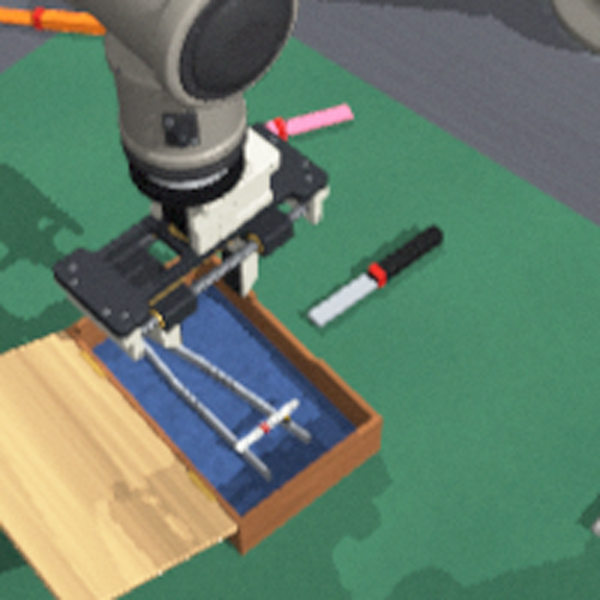

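Run:
```python
from h import *
f=np.load("pics/wrist11.npz"); s=dict(position=f["pos"],tcp_rot=f["rot"]); P=pose("wrist",s)
uv=np.array([[437,113],[434.5,190],[431,240],[430,280],[363,116],[379,210],[384,240],[388,276],[411,360]])/1.25
n=["Ftip","Fscale","Fg1","Fg2","Stip","S","Sg1","Sg2","hinge"]
q=onplane(P,uv,24)
for a,b in zip(n,q): print(a,b.round(1))
g=lambda a,b:np.degrees(np.arctan2(*(a-b)[[1,0]]))
print("fixed yaw",g(q[0],q[2]),g(q[0],q[3]),g(q[1],q[3]))
uv=np.array([[398,162],[369,153],[345,161],[443,163]])/1.25
print(onplane(P,uv,29).round(1))
X=cloud(P,f["d"]); print([X[int(v),int(u)].round(1).tolist() for u,v in uv])
```

```text
Ftip [677.4  82.   24. ]
Fscale [673.7  35.5  24. ]
Fg1 [669.8   2.3  24. ]
Fg2 [667.7 -26.3  24. ]
Stip [632.5  83.6  24. ]
S [637.   25.1  24. ]
Sg1 [638.5   4.6  24. ]
Sg2 [639.1 -21.3  24. ]
hinge [650.5 -88.7  24. ]
fixed yaw 84.55753328839621 84.88033192043086 84.4498748652215
[[651.7  55.2  29. ]
 [634.4  61.9  29. ]
 [619.2  58.2  29. ]
 [679.3  52.6  29. ]]
[[651.5, 55.9, 30.8], [634.4, 62.3, 29.5], [619.3, 58.8, 28.6], [679.1, 52.9, 28.6]]
```

Call:
drive_tool(commands=[[[6,-1,-20,0,0,-1.2,0.15],[6,-1,-40,0,0,-1.2,0.15],[6,-1,-60,0,0,-1.2,0.15],[6,-1,-70,0,0,-1.2,0.15],[6,-1,-70,0,0,-1.2,0.15],[6,-1,-70,0,0,-1.2,0.15]]])

```text
clock: 19.62
position: [655.3, -6.1, 55.2]
tcp_rot: [0.001, 0.739, 0.673, 0.0]
force: [0.4, -0.2, 0.4]
finger_gap: 0.578
```

```bash
python3 -c "
from snap import *
snap('12',{'wrist':(0,400,0,640)})"
```

```text
19.625 [655.3  -6.1  55.2] [5.000e-04 7.394e-01 6.732e-01 4.000e-04] 0.578 [ 0.4 -0.2  0.4] [-0.13  0.74  1.34 -0.    1.07 -0.03]
```

View pics/wrist12.png

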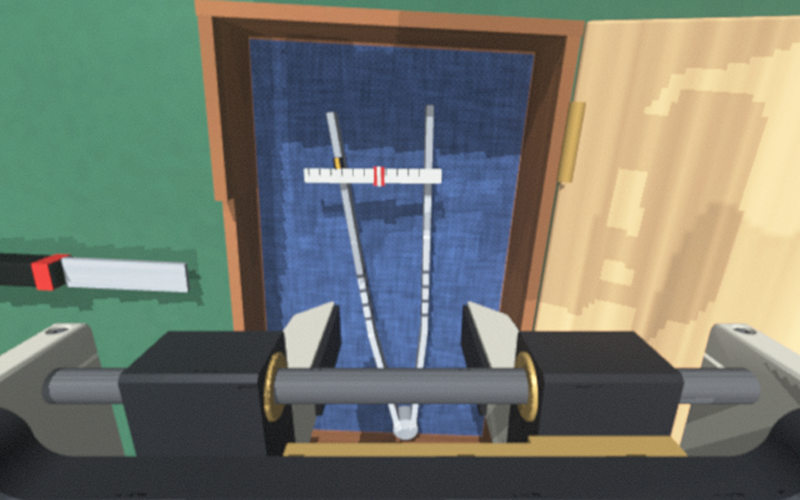

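Run:
```python
from h import *
f=np.load("pics/wrist12.npz"); s=dict(position=f["pos"],tcp_rot=f["rot"]); P=pose("wrist",s)
print(proj(P,[[655.3,-6,24],[655.3,-6,18]])*1.25)
uv=np.array([[427,268],[425,317],[430,107],[360,278],[367,320],[379,176],[405,425],[428,235]])/1.25
print(onplane(P,uv,24).round(1)); print(onplane(P,uv[5:6],29),onplane(P,np.array([[338,163]])/1.25,28.5))
```

```text
[[399.89139392 294.134262  ]
 [399.88346816 289.47815602]]
[[670.2   6.9  24. ]
 [667.1 -20.2  24. ]
 [677.1  82.4  24. ]
 [636.1   4.7  24. ]
 [636.8 -19.   24. ]
 [651.3  54.5  24. ]
 [650.5 -87.7  24. ]
 [671.9  23.9  24. ]]
[[651.58303977  55.10362531  29.        ]] [[633.83147057  62.53938192  28.5       ]]
```

Call:
drive_tool(commands=[[[-2,-1,-15,0,0,0,0.15],[-2,-1,-30,0,0,0,0.15],[-2,-1,-38,0,0,0,0.15],[-2,-1,-40,0,0,0,0.15],[-2,-1,-40,0,0,0,0.15],[-2,-1,-40,0,0,0,-0.4],[-2,-1,-40,0,0,0,-0.4],[-2,-1,-40,0,0,0,-0.4]]], grip_force=25)

```text
clock: 20.68
position: [652.9, -7.0, 15.0]
tcp_rot: [0.0, 0.739, 0.673, 0.0]
force: [-1.1, 0.1, 1.2]
finger_gap: 0.319
```

Call:
drive_tool(commands=[[[0,0,0,0,0,0,-0.4],[0,0,0,0,0,0,-0.4],[0,0,0,0,0,0,-0.4],[0,0,0,0,0,0,-0.4]]])

```text
clock: 21.18
position: [653.0, -7.0, 14.9]
tcp_rot: [0.0, 0.739, 0.673, 0.0]
force: [0.2, 0.5, 4.4]
finger_gap: 0.298
```

```bash
python3 -c "
from snap import *
snap('13',{'wrist':(0,400,0,640)})"
```

```text
21.175 [653.   -7.   14.9] [3.000e-04 7.394e-01 6.733e-01 3.000e-04] 0.298 [0.2 0.5 4.4] [-0.13  0.78  1.37  0.    0.99 -0.03]
```

View pics/wrist13.png

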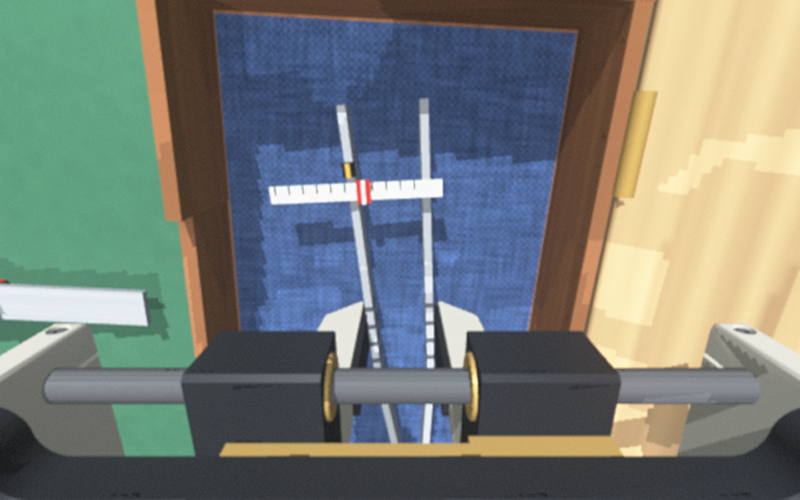

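Call:
drive_tool(commands=[[[0,0,4,0,0,0,-0.44],[0,0,10,0,0,0,-0.44],[0,0,20,0,0,0,-0.44],[0,0,35,0,0,0,-0.44],[0,0,50,0,0,0,-0.44],[0,0,65,0,0,0,-0.44],[0,0,80,0,0,0,-0.44],[0,0,95,0,0,0,-0.44]]])

```text
clock: 22.22
position: [652.7, -7.0, 110.8]
tcp_rot: [0.0, 0.739, 0.673, 0.0]
force: [0.2, -0.1, -0.6]
finger_gap: 0.281
```

Call:
drive_tool(commands=[[[0,0,15,0,0,0,-0.44],[0,0,30,0,0,0,-0.44],[0,0,45,0,0,0,-0.44],[0,0,57,0,0,0,-0.44],[0,0,65,0,0,0,-0.44],[0,0,65,0,0,0,-0.44],[0,0,65,0,0,0,-0.44]]])

```text
clock: 23.1
position: [652.4, -7.0, 174.0]
tcp_rot: [-0.0, 0.739, 0.673, -0.0]
force: [0.1, 0.5, -1.2]
finger_gap: 0.278
```

```bash
python3 -c "
from snap import *
snap('14',{'wrist':(0,400,0,640),'side':(40,260,230,450),'scene':(100,300,200,420)})"
```

```text
23.1 [652.4  -7.  174. ] [-4.000e-04  7.394e-01  6.733e-01 -3.000e-04] 0.278 [ 0.1  0.5 -1.2] [-0.13  0.62  1.21 -0.    1.31 -0.03]
```

View pics/wrist14.png

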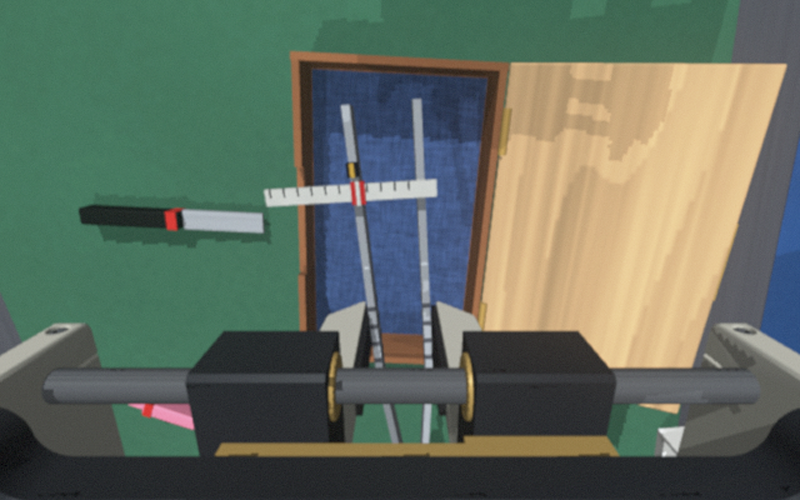

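View pics/side14.png

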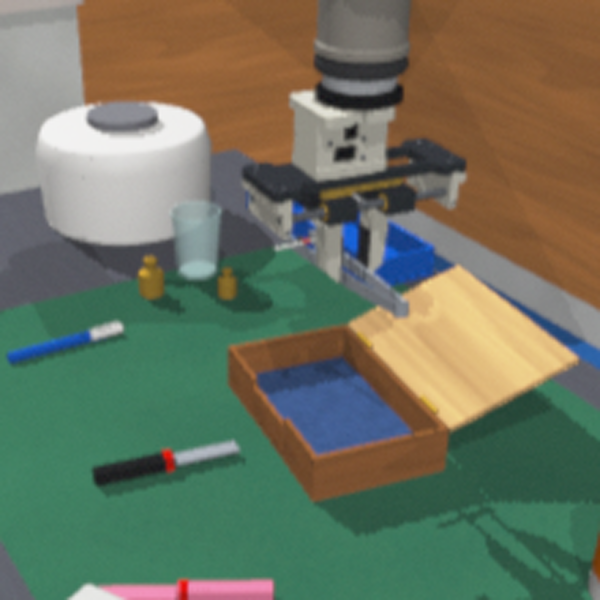

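View pics/scene14.png

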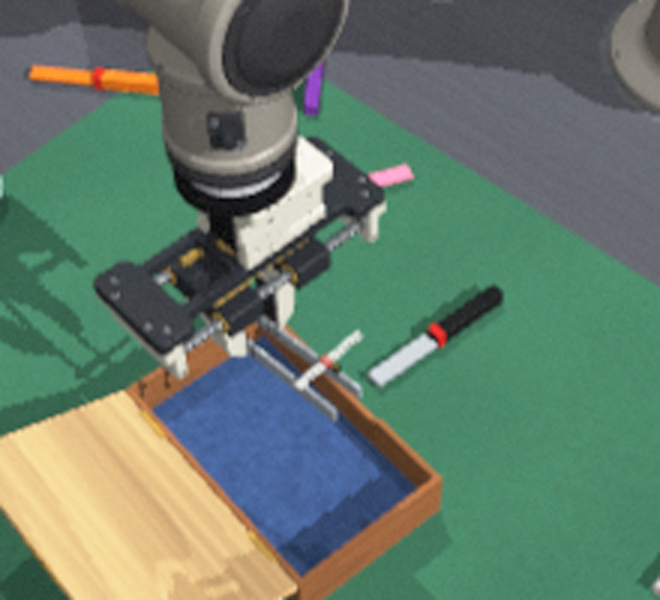

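```bash
cat > meas.py <<'E'
from h import *
import sys
t=sys.argv[1]
f=np.load(f"pics/wrist{t}.npz"); p,d=f["p"],f["d"]; s=dict(position=f["pos"],tcp_rot=f["rot"]); P=pose("wrist",s); X=cloud(P,d)
Rt=quat(s["tcp_rot"]).as_matrix(); T=(X-s["position"])@Rt   # tool coords
hsv=cv2.cvtColor(p,cv2.COLOR_RGB2HSV)
near=(d>0)&(T[...,2]<25)
roi=np.zeros(d.shape,bool); roi[60:265,180:400]=True
def rep(n,m):
    v,u=np.where(m); 
    if len(u): print(n,len(u),"px",u.mean().round(1),v.mean().round(1),"tool",np.median(T[m],0).round(1))
H,S,V=hsv[...,0],hsv[...,1],hsv[...,2]
red=roi&near&((H<8)|(H>172))&(S>130)&(V>100); rep("red",red)
yel=roi&near&(H>15)&(H<35)&(S>130)&(V>90); rep("yel",yel)
wh=roi&near&(S<30)&(V>200); rep("white",wh)
m=roi&near&(T[...,0]>20)
k=T[m]; k=k[(k[:,2]>-30)]
np.save("pics/T.npy",T)
# scale ends
v,u=np.where(wh|red); o=np.argsort(u); 
for a in (o[5],o[-6]): print("scale",u[a],v[a],T[v[a],u[a]].round(1))
c=cv2.resize(p[70:200,190:370,::-1],None,fx=4.4,fy=4.4,interpolation=cv2.INTER_CUBIC); cv2.imwrite(f"pics/m{t}.png",c)
E
python3 meas.py 14
```

```text
red 99 px 286.6 154.3 tool [ 60.  -14.  -14.9]
yel 49 px 280.9 135.8 tool [ 68.  -17.1 -14.2]
white 1273 px 282.1 154.9 tool [ 59.5 -18.8 -13.4]
scale 213 158 [ 58.1 -48.1 -14.1]
scale 347 153 [ 60.1  12.3 -12.7]
```

View pics/m14.png

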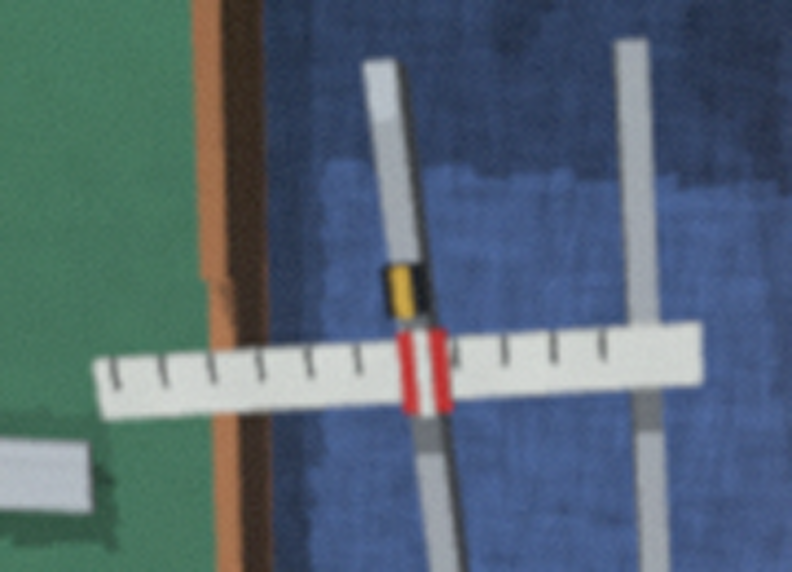

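```bash
cat >> meas.py <<'E'
T0=np.array(cams.calibration("wrist")["tool_from_camera"]); C=cams.calibration("wrist")
def toolplane(uv,z):
    uv=np.atleast_2d(uv); r=np.c_[(uv[:,0]-C["cx"])/C["fx"],(uv[:,1]-C["cy"])/C["fy"],np.ones(len(uv))]@T0[:3,:3].T
    return T0[:3,3]+r*((z-T0[2,3])/r[:,2])[:,None]
W=wh|red
n,l,st,_=cv2.connectedComponentsWithStats(W.astype(np.uint8)); W=l==1+np.argmax(st[1:,4])
v,u=np.where(W); q=toolplane(np.c_[u,v],-14)[:,:2]
r=cv2.minAreaRect(q.astype(np.float32)); b=cv2.boxPoints(r); print("scale rect",r)
e=max([b[1]-b[0],b[2]-b[1]],key=np.linalg.norm); e=e/np.linalg.norm(e); e*=-np.sign(e[1]); fx=np.array([-e[1],e[0]]) ; fx*=np.sign(fx[0])
v,u=np.where(red); mk=toolplane(np.c_[u,v],-14)[:,:2]; mk=(mk.min(0)+mk.max(0))/2*0+mk.mean(0)
v,u=np.where(yel); pt=toolplane(np.c_[u,v],-14)[:,:2].mean(0)
print("fy",e,"mark",mk,"ptr",pt,"diff fx,fy",(pt-mk)@fx,(pt-mk)@e)
q=toolplane(np.c_[u,v],-14)[:,:2]; print("yel y-range",(q@e-mk@e).min(),(q@e-mk@e).max())
E
python3 meas.py 14
```

```text
red 99 px 286.6 154.3 tool [ 60.  -14.  -14.9]
yel 49 px 280.9 135.8 tool [ 68.  -17.1 -14.2]
white 1273 px 282.1 154.9 tool [ 59.5 -18.8 -13.4]
scale 213 158 [ 58.1 -48.1 -14.1]
scale 347 153 [ 60.1  12.3 -12.7]
scale rect ((59.009342193603516, -33.086097717285156), (30.518272399902344, 5.391181468963623), 86.43550109863281)
fy [-0.06217208 -0.9980654 ] mark [ 59.78184574 -14.89349319] ptr [ 67.96595955 -17.15071086] diff fx,fy 8.308616826166906 1.7440275215172198
yel y-range 0.7343983815432598 2.8415031290696664
```

```bash
python3 - <<'E'
s=open('meas.py').read()
s=s.replace('W=wh|red\n','W=cv2.morphologyEx((roi&near&(T[...,0]>54)&(T[...,0]<66)&(((S<70)&(V>165))|red)).astype(np.uint8),cv2.MORPH_CLOSE,np.ones((5,5)))\n')
open('meas.py','w').write(s)
E
python3 meas.py 14 | tail -4
```

```text
scale 347 153 [ 60.1  12.3 -12.7]
scale rect ((59.60537338256836, -17.673078536987305), (61.75759506225586, 9.004870414733887), 84.23436737060547)
fy [-0.10045961 -0.9949411 ] mark [ 59.78184574 -14.89349319] ptr [ 67.96595955 -17.15071086] diff fx,fy 8.369470510978104 1.4236258186832462
yel y-range 0.3873939494541023 2.454577046556423
```

```bash
cat >> meas.py <<'E'
for a,b in (((93,360),(700,322)),((103,420),(703,384))):
    if t!="14": break
    q=toolplane(np.array([a,b])/4.4+[190,70],-14)[:,:2]; print("edge deg",np.degrees(np.arctan2(q[1,0]-q[0,0],q[1,1]-q[0,1])),q.tolist())
v,u=np.where(W); q=toolplane(np.c_[u,v],-14)[:,:2]
# per-column mid line -> robust fit
yy=np.round(q[:,1]); mids=np.array([[y,(q[yy==y,0].min()+q[yy==y,0].max())/2] for y in np.unique(yy)])
vx,vy,_,_=cv2.fitLine(mids.astype(np.float32),cv2.DIST_HUBER,0,0.01,0.01).ravel(); a=np.arctan2(vy,vx); 
if abs(a)>1.6: a-=np.pi*np.sign(a)
e=-np.array([np.sin(a),np.cos(a)]); print("scale yaw deg",np.degrees(a),"diff fy",(pt-mk)@e)
E
python3 meas.py 14 | tail -4
```

```text
yel y-range 0.3873939494541023 2.454577046556423
edge deg 3.528937130039102 [[60.90792081150259, -48.639500129752804], [64.70998309609107, 13.012657928851464]]
edge deg 3.4263882987522316 [[54.71622287427243, -48.2599038326371], [58.413386507833664, 13.490041719914618]]
scale yaw deg 3.5758889 diff fy 1.742375534712352
```

Call:
drive_tool(commands=[[[0,0,0,0,0,0,-0.463],[0,0,0,0,0,0,-0.463],[0,0,0,0,0,0,-0.463],[0,0,0,0,0,0,-0.463],[0,0,0,0,0,0,-0.463],[0,0,0,0,0,0,-0.463]]])

```text
clock: 24.0
position: [652.7, -7.0, 174.6]
tcp_rot: [0.0, 0.739, 0.673, 0.0]
force: [0.4, 0.0, -1.2]
finger_gap: 0.273
```

```bash
python3 -c "
from snap import *
snap('15',{'wrist':(0,400,0,640)})"; python3 meas.py 15
```

```text
24.0 [652.7  -7.  174.6] [0.     0.7394 0.6733 0.    ] 0.273 [ 0.4  0.  -1.2] [-0.13  0.62  1.21 -0.    1.31 -0.03]
red 94 px 284.1 154.4 tool [ 59.9 -15.  -14.8]
yel 50 px 282.5 135.8 tool [ 67.9 -16.4 -14.3]
white 1255 px 280.1 155.3 tool [ 59.3 -20.  -13.5]
scale 211 159 [ 57.6 -49.2 -13.4]
scale 345 149 [ 62.2  11.2 -14.2]
scale rect ((59.47658157348633, -18.82257080078125), (61.644935607910156, 8.845039367675781), 83.7024154663086)
fy [-0.10969236 -0.9939656 ] mark [ 59.71474619 -16.01149379] ptr [ 67.95431037 -16.44405862] diff fx,fy 8.237292620371532 -0.4738627064482746
yel y-range -1.4407269088226462 0.49671602042136165
scale yaw deg 3.9158373 diff fy -0.13113364381664824
```

View pics/m15.png

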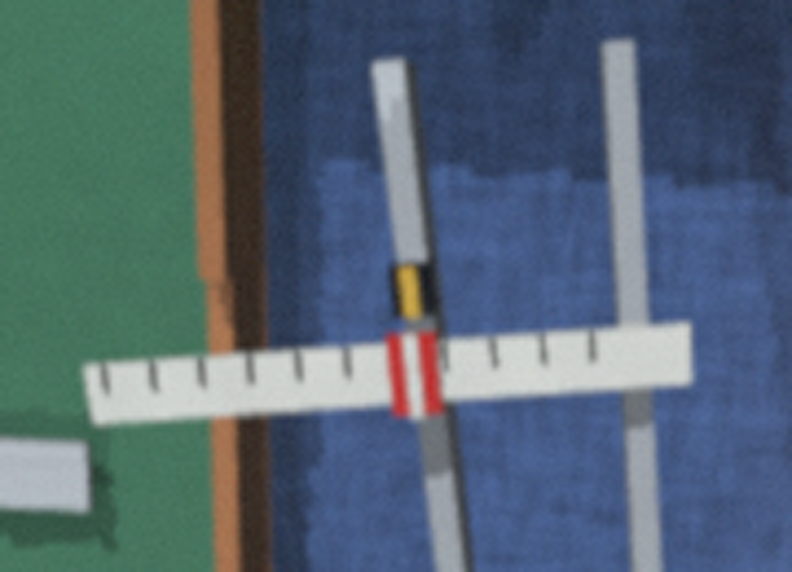

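Call:
drive_tool(commands=[[[0,0,0,0,0,0,-0.463],[0,0,0,0,0,0,-0.463],[0,0,0,0,0,0,-0.463],[0,0,0,0,0,0,-0.463],[0,0,0,0,0,0,-0.463],[0,0,0,0,0,0,-0.463],[0,0,0,0,0,0,-0.463],[0,0,0,0,0,0,-0.463]]])

```text
clock: 25.05
position: [652.7, -7.0, 174.6]
tcp_rot: [0.0, 0.739, 0.673, 0.0]
force: [0.3, -0.1, -0.4]
finger_gap: 0.268
```

```bash
python3 -c "
from snap import *
snap('16',{'wrist':(0,400,0,640),'side':(0,400,0,640),'scene':(0,400,0,640)})"; python3 meas.py 16 | tail -4
python3 - <<'E'
from h import *
for n in ["scene"]:
    f=np.load(f"pics/{n}16.npz");g=np.load(f"pics/{n}0.npz");X=cloud(pose(n),f["d"]);Y=cloud(pose(n),g["d"])
    for nm,(u,v) in dict(pen=(434,278),wa=(430,341),wb=(387,354),bk=(425,373),jar=(174,180)).items():
        print(nm,X[v,u].round(),Y[v,u].round())
E
```

```text
25.05 [652.7  -7.  174.6] [0.     0.7394 0.6733 0.    ] 0.268 [ 0.3 -0.1 -0.4] [-0.13  0.62  1.21  0.    1.31 -0.03]
scale rect ((59.47657775878906, -18.822566986083984), (61.64495086669922, 8.84504222869873), 83.7024154663086)
fy [-0.10969246 -0.9939656 ] mark [ 59.73129765 -16.02577489] ptr [ 67.94413981 -16.42264089] diff fx,fy 8.206816002273191 -0.506415719021098
yel y-range -1.5154254613027964 0.4843431676575207
scale yaw deg 3.9038427 diff fy -0.16320326180711564
pen [482. 295.  11.] [483. 295.  14.]
wa [625. 372.  36.] [623. 372.  33.]
wb [704. 321.  34.] [704. 321.  34.]
bk [674. 399.   5.] [673. 399.   2.]
jar [ 737. -302.  121.] [ 735. -306.  117.]
```

View pics/side16.png

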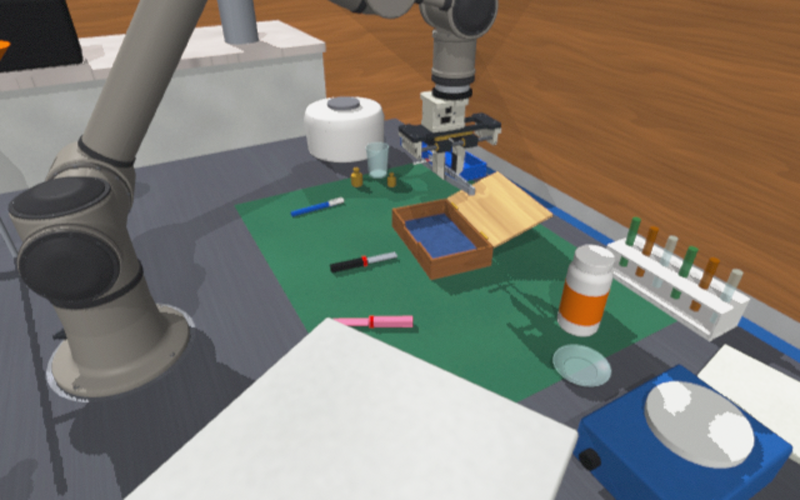

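View pics/scene16.png

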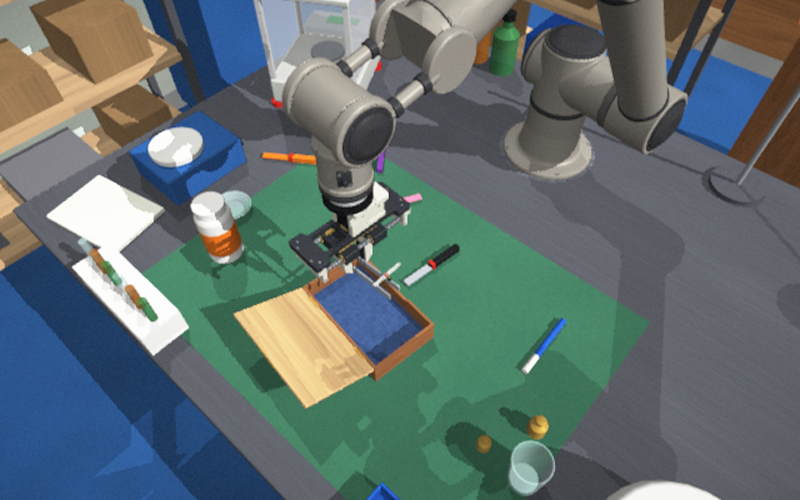

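```bash
python3 -c "
from station import arm
print(arm.close_job()); print(arm.sense()['position'],arm.sense()['finger_gap'])"
```

```text
the job is handed in; nothing more can be done
None
the job is handed in; nothing more can be done
```

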